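# Click the bracelet T-bar onto its counter stand and face it square

## Robot

A 6-joint arm with a two-finger parallel gripper is mounted at the origin on the work surface. World frame = base frame: x ahead of the robot, y to its left, z up, the work surface at z = 0. Lengths are in m, angles in rad, forces in N, time in s.
With the tool pointing down it reaches from about 0.425 to 1.125 m from the base axis. Payload 14.9 kg.
Tool frame: the origin (TCP) lies midway between the tips of the shut fingers; the grasp point (between the pads) lies 19 mm behind it; z points along the fingers, y is the line along which they close (so a half turn about z gives the same grasp; the last joint's range is limited). The gripper opens to 91 mm and grips with 3 to 60 N. Pads are 32 mm wide; open, the fingers measure 118 mm over their backs; the gripper's body (76 mm by 178 mm) begins 60 mm behind the grasp point.
Start: joints at [-1.195, 0.379, 1.734, -0, 1.028, -0.033], TCP at [0.278, -0.642, 0.176] pointing down, gripper open.
Joint ranges: [-2.77, 2.77], [-0.74, 2.19], [0, 2.66], [-1.06, 4.2], [0.31, 2.87], [-3.08, 3.08]. Speed limits (rad/s): [1.89, 1.89, 2.39, 3.14, 3.14, 3.14].

## Interface

Orientations are given as a rotation vector (axis times angle).
In Python, from cell import ctrl gives the robot as it stands.
- The arm moves only by the tool move_arm, never from a script. Its argument "rows" is a list of rows, each a list of 3 entries, a list of its own where there are three numbers: the closure, from 0 (fully open) to 1 (shut), then the shift along the tool's x, y, z in cm, then the turn, a rotation vector about the tool's x, y, z in degrees. A call has 1 to 5 rows; each row is the pose to reach, as a shift and turn from the pose commanded when the call began, along the tool's axes at that moment; what a row does not reach only later rows make up. A row lasts 1/12 s, in which the tool goes at most 41.7 mm and 7.16 degrees, less where a joint would pass 70% of its speed; a pose out of reach is approached as far as the arm can. A call with a gripper value outside its range is refused whole. The fingers move at their own pace and stop on an object; "force" is the grip in N (left out, the last holds). Time passes only in rows, so rows that repeat a pose let the fingers close. It gives the time, the measured TCP pose, the force, the opening and the grip force at its end, in the units of the state.
- ctrl.sense(): the state, without advancing time (a new reading comes with each control period).
- ctrl.camera(name): name is "scene" or "top" or "wrist"; returns a dict with "img" (384x512x3 uint8, red, green, blue), "depth" (384x512 float32, m along the optical axis (not along the pixel's ray), 0 where there is no reading), "camera_matrix" (3x3 intrinsics, pixels), "eye" and "attitude" of the camera in the world. Camera axes: x right, y down, z forward; pixel columns grow to the right and rows downward; lengths in m; the calibration is good to about 2 mm. A picture is of the moment at which its call begins.
- ctrl.close_job(): hands the job in; it is judged then, once.
The state is a dict: "t": time; "q": joint angles; "qd": joint speeds; "tau": joint torques, N m; "tool_pos": TCP position; "ee_rot": TCP orientation; "contact_force": force on the tool from outside, world axes, zero at the start; "moment": the same for the moment, N m; "opening": finger opening in m; "gripper_force": force on a finger pad.
Only numpy, scipy, OpenCV 4.12 (cv2) and the standard library are available. Lean on these libraries where they do the work, as an engineer would, in place of code of your own. Each camera call takes 0.05 s, during which the arm holds its last target. There are 200 camera calls.

## Task

Fit the T-shaped bracelet display bar onto the square stub of the sprung counter stand: push its socket down, the pillar giving way under it, until the stub's spring ball clicks into a hole in the socket and the socket rests fully home on the steel disc. Then, with the bar clicked on, turn it on the stand until the crossbar runs along the length of the wooden plinth, and let go. Do not force it or drive the pillar down onto its stop, and leave the box, the bowl and the vase where they are.

Things in the scene. Friction and masses are not known exactly. Their poses are not given: they have to be found in the camera images.
- tbar: Loose display T-bar, 0.28 kg, standing upright on its steel socket. Origin: centre of the socket's open mouth, its lowest face; z up the stem, y along the crossbar. Socket: block 35 x 35 x 44 mm with a square bore 19.2 mm wide, 36 mm deep, sharp-edged. Each of its 4 walls has a 10 x 10 mm window centred 10 mm above the mouth: it clicks on in any quarter turn.
- tbar_crossbar (a point): Centre of the T-bar's oak crossbar, 100 mm above the socket mouth; axes as the T-bar's. Crossbar 16 mm wide (x), 150 mm long (y), 24 mm tall; grip it here across its width. The steel stem below it is round, 12 mm thick, from 44 to 88 mm above the mouth.
- stand: The display stand, screwed to the counter: an oak plinth 90 mm (its x) by 170 mm (its y, the length), 22 mm high, origin under its centre. On its top centre a sprung steel pillar, 26 mm thick, carries a turning steel disc with the square stub; they sink together when pushed down and rise again when let go.
- stub_shoulder (a point): On the turning part of the stand: centre of the upper face of the steel disc (68 mm diameter, 8 mm thick), 76 mm above the counter when not pushed, where the socket's mouth must come to rest. x and y are square to the stub's faces and turn with it; z up. The steel stub rises from here, 18 x 18 mm and 26 mm tall.
- stub_top (a point): Centre of the stub's top end, 26 mm above the disc; axes as the disc's. The top 5 mm taper from 18 x 18 to 12 x 12 mm, a lead-in of 3 mm a side.
- pillar (a joint): How far the sprung pillar is pushed down, m: 0 = up. It starts to sink at 5.6 N and takes 0.35 N more per mm, so it also shows the push; hard stop at 0.044 (21 N). When the socket is pushed on, the pillar sinks some 10 to 35 mm before the ball gives way; it must not come within 2 mm of the stop.
- stub (a joint): Turn of disc and stub on the plinth, rad, counter-clockwise from above; at 0 and pi/2 the stub's faces are square to the plinth. Turns stiffly (0.06 N m), stays where left, stops at -1.0 and 2.6. It starts 20 to 45 degrees from square. The socket has a few degrees of play on the stub.
- ball (a joint): Travel of the spring ball into the stub, m: 0 = out (free or clicked into a window), about 0.001 or more = held in by a socket wall. 12 mm ball in the stub's +x face, 2.7 mm proud, 10 mm above the disc. It stops the socket with its mouth about 12 mm above the disc; 9 to 18 N forces it past and the socket snaps home.
- trinket_box: Bystander: dark wooden trinket box 74 x 94 x 45 mm, origin under its centre.
- bowl: Bystander: blue ceramic bowl, 100 mm wide, 35 mm high, origin under its centre.
- vase: Bystander: small terracotta vase, 76 mm wide, 88 mm high, origin under its centre.

How it is judged:
By the outcome, as a careful person would: the job done as asked, in the order asked, and still so for the second after the job is handed in, with the robot touching nothing.
It also fails if it takes over 59 s, if anything falls off the work surface, if the arm or the gripper's body presses on something with over 40 N, if the wrist force passes 120 N, or if a joint passes its speed limit or range.

## Working session

There is one attempt and no reset: what is moved stays moved. The work goes in short steps, Python scripts to look and compute and a tool call to move; the robot and the scene stay as the last step left them, time stands still between calls to the robot, and variables do not carry over. Pictures are saved under pics/ and viewed, at most 10 in all, crops included, and the job is handed in when it is done.

Besides the shell and the picture viewer there is one more tool, called by a JSON object that holds its "method" and its "body", one argument or row to a line. move_arm: Moves the arm, as the interface text tells. Its arguments: {"type":"object","properties":{"rows":{"type":"array"},"force":{"type":"number"}},"required":["rows"]}

```bash
ls; mkdir -p pics; cat > h.py <<'E'
import numpy as np,cv2,pickle
from scipy.spatial.transform import Rotation as R
from cell import ctrl
def cam(n,f):
    c=ctrl.camera(n); cv2.imwrite('pics/'+f+'.png',c['img'][:,:,::-1]); pickle.dump(c,open(f+'.pkl','wb')); return c
def load(f): return pickle.load(open(f+'.pkl','rb'))
def att(c):
    a=np.array(c['attitude'],float); return a if a.shape==(3,3) else R.from_rotvec(a).as_matrix()
def cloud(c):
    K=np.array(c['camera_matrix']);d=c['depth'];v,u=np.mgrid[:d.shape[0],:d.shape[1]]
    p=np.stack([(u-K[0,2])/K[0,0]*d,(v-K[1,2])/K[1,1]*d,d],-1)
    return p@att(c).T+np.array(c['eye'])
E
python3 - <<'E'
from h import *
s=ctrl.sense();print({k:np.round(v,3) for k,v in s.items()})
a=cam('top','top0');b=cam('scene','sc0')
print(a['eye'],a['attitude'],b['eye'],b['attitude'])
im=np.hstack([cv2.imread('pics/top0.png'),cv2.imread('pics/sc0.png')])
cv2.imwrite('pics/both.png',cv2.resize(im,(800,300),interpolation=cv2.INTER_AREA))
E
```

```text
pics
{'t': np.float64(0.0), 'q': array([-1.195,  0.379,  1.735, -0.   ,  1.028, -0.033]), 'qd': array([ 0.   , -0.001,  0.001, -0.001, -0.   , -0.001]), 'tau': array([-3.0000e-03, -7.6371e+01, -4.3436e+01,  6.5000e-02,  4.2000e-02,
       -0.0000e+00]), 'tool_pos': array([ 0.278, -0.642,  0.175]), 'ee_rot': array([-3.075, -0.637,  0.   ]), 'contact_force': array([ 0.653, -0.317, -0.082]), 'moment': array([-0.012,  0.044, -0.037]), 'gripper_force': np.float64(0.0), 'opening': np.float64(0.091)}
[ 0.45148111 -0.00876623  1.57658397] [-2.21549999  2.15496187 -0.08717951] [0.93148558 0.44057985 0.92115891] [-0.99085321 -2.65536705  0.80420976]
```

View pics/top0.png

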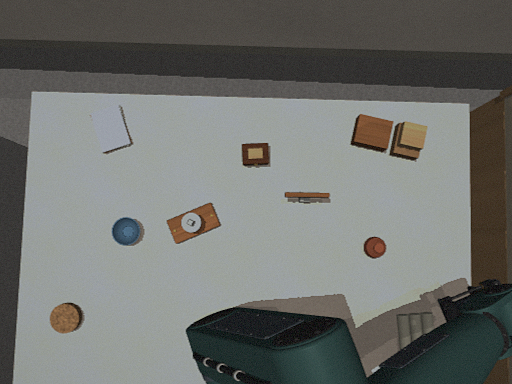

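View pics/sc0.png

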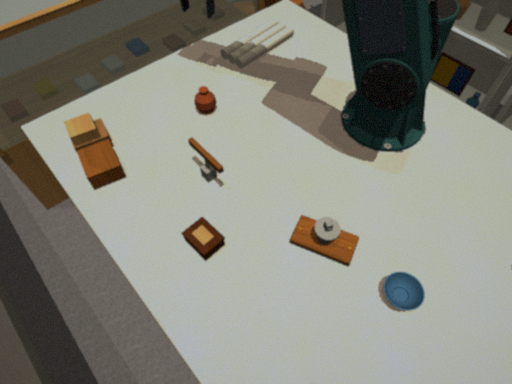

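The top view shows the T-bar's crossbar at about (307,195), with the stand at (193,223) and its disc and stub on top. The box is at (256,154), the bowl at (127,231) and the vase at (375,247). I'll measure from the depth image.

```bash
python3 - <<'E'
from h import *
for f,rois in (('top0',dict(bar=(270,345,175,215),stand=(160,228,195,250))),('sc0',dict(bar=(180,232,130,190),stand=(285,365,210,270)))):
    c=load(f);p=cloud(c)
    for n,(u0,u1,v0,v1) in rois.items():
        q=p[v0:v1,u0:u1].reshape(-1,3)
        im=c['img'][v0:v1,u0:u1].reshape(-1,3)
        for lo,hi in ((.1,.125),(.035,.06),(.066,.086),(.09,.11),(.014,.03)):
            m=q[(q[:,2]>lo)&(q[:,2]<hi)]
            if len(m)<8: continue
            r=cv2.minAreaRect((m[:,:2]*1000).astype(np.float32))
            print(f,n,lo,hi,len(m),np.round(m.mean(0),4),np.round(np.array(r[0]),1),np.round(r[1],1),round(r[2],1))
c=load('top0');i=cv2.resize(c['img'][190:255,160:225,::-1],None,fx=6,fy=6,interpolation=cv2.INTER_CUBIC)
j=cv2.resize(c['img'][175:240,275:340,::-1],None,fx=6,fy=6,interpolation=cv2.INTER_CUBIC)
cv2.imwrite('pics/crop1.png',np.hstack([i,j]))
E
```

```text
top0 bar 0.1 0.125 223 [ 0.5888 -0.1973  0.1104] [ 589.5 -197.2] [ 16.4 147.6] 0.7
top0 bar 0.035 0.06 50 [ 0.5834 -0.197   0.0439] [ 588.6 -196.9] [32.9 32.1] 0.6
top0 bar 0.09 0.11 107 [ 0.5872 -0.1896  0.1055] [ 589.6 -197.4] [ 16.5 147.2] 0.8
top0 stand 0.1 0.125 20 [0.4863 0.1901 0.1032] [486.4 190.5] [13.6 16.4] 66.0
top0 stand 0.066 0.086 280 [0.4867 0.1899 0.0756] [486.6 189.3] [64.8 65.3] 1.5
top0 stand 0.09 0.11 32 [0.4872 0.1896 0.1003] [487.1 190.4] [17.5 17.8] 67.0
top0 stand 0.014 0.03 893 [0.486  0.1872 0.0216] [487.  190.4] [ 90.1 170.5] 24.3
sc0 bar 0.1 0.125 278 [ 0.5957 -0.1896  0.1097] [ 594.8 -194.4] [ 18.7 147.8] 0.8
sc0 bar 0.035 0.06 103 [ 0.5988 -0.1912  0.0435] [ 597.  -194.2] [29.9 37.6] 1.5
sc0 bar 0.09 0.11 176 [ 0.5984 -0.1856  0.103 ] [ 594.8 -194.3] [ 18.7 147.9] 0.8
sc0 bar 0.014 0.03 48 [ 0.5993 -0.1845  0.0224] [ 602.3 -185.7] [24.5 48.7] 47.0
sc0 stand 0.1 0.125 24 [0.4927 0.1938 0.1018] [492.3 193.9] [13.7 12.7] 59.6
sc0 stand 0.066 0.086 428 [0.4955 0.1956 0.0754] [492.4 193.4] [67.9 65.9] 57.3
sc0 stand 0.09 0.11 56 [0.4948 0.195  0.0987] [492.9 194.3] [17.6 18.4] 65.7
sc0 stand 0.014 0.03 1523 [0.4993 0.1998 0.0213] [493.2 193.7] [ 90.7 170.3] 24.2
```

View pics/crop1.png

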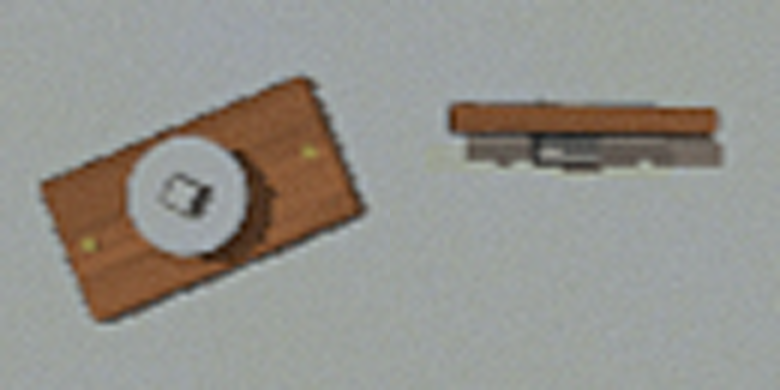

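The crop shows the plinth about 24° off the world axes and the stub about 42° from square to it. The crossbar lies along world y. I'll raise the gripper and move it over the T-bar.

{"method": "move_arm", "body": {
  "rows": [
    [0, [3.1, -1.9, -1.0], [0, 0, 0]],
    [0, [6.2, -3.8, -2.0], [0, 0, 0]],
    [0, [9.3, -5.7, -3.0], [0, 0, 0]],
    [0, [12.4, -7.6, -4.0], [0, 0, 0]],
    [0, [15.5, -9.5, -5.0], [0, 0, 0]]
  ]
}}

```text
t: 0.52
tool_pos: [0.3832, -0.4919, 0.2262]
ee_rot: [-3.076, -0.637, 0.0]
contact_force: [0.3, -0.0, -0.8]
opening: 0.0912
gripper_force: 0.0
```

{"method": "move_arm", "body": {
  "rows": [
    [0, [3.1, -1.9, 0], [0, 0, 0]],
    [0, [6.2, -3.8, 0], [0, 0, 0]],
    [0, [9.3, -5.7, 0], [0, 0, 0]],
    [0, [12.4, -7.6, 0], [0, 0, 0]],
    [0, [15.5, -9.5, 0], [0, 0, 0]]
  ]
}}

```text
t: 0.93
tool_pos: [0.4878, -0.3431, 0.2259]
ee_rot: [-3.076, -0.638, 0.0]
contact_force: [0.6, 0.5, 1.5]
opening: 0.0917
gripper_force: 0.0
```

{"method": "move_arm", "body": {
  "rows": [
    [0, [3.1, -1.9, 0], [0, 0, 0]],
    [0, [6.2, -3.8, 0], [0, 0, 0]],
    [0, [9.3, -5.7, 0], [0, 0, 0]],
    [0, [12.4, -7.6, 0], [0, 0, 0]],
    [0, [15.5, -9.5, 0], [0, 0, 0]]
  ]
}}

```text
t: 1.35
tool_pos: [0.5922, -0.1942, 0.2258]
ee_rot: [-3.076, -0.638, 0.001]
contact_force: [0.2, -0.3, 0.2]
opening: 0.0907
gripper_force: 0.0
```

{"method": "move_arm", "body": {
  "rows": [
    [0, [0, 0, 0], [0, 0, -6.7]],
    [0, [0, 0, 0], [0, 0, -13.4]],
    [0, [0, 0, 0], [0, 0, -20.1]],
    [0, [0, 0, 0], [0, 0, -26.8]],
    [0, [0, 0, 0], [0, 0, -33.5]]
  ]
}}

```text
t: 1.77
tool_pos: [0.5915, -0.1957, 0.2257]
ee_rot: [-2.757, -1.505, 0.001]
contact_force: [-0.2, -0.4, -0.7]
opening: 0.0914
gripper_force: 0.0
```

{"method": "move_arm", "body": {
  "rows": [
    [0, [0, 0, 0], [0, 0, -6.7]],
    [0, [0, 0, 0], [0, 0, -13.4]],
    [0, [0, 0, 0], [0, 0, -20.1]],
    [0, [0, 0, 0], [0, 0, -26.8]],
    [0, [0, 0, 0], [0, 0, -33.5]]
  ]
}}

```text
t: 2.18
tool_pos: [0.5914, -0.1959, 0.2257]
ee_rot: [-2.206, -2.236, 0.0]
contact_force: [1.5, 0.4, 0.5]
opening: 0.0913
gripper_force: 0.0
```

```bash
python3 - <<'E'
from h import *
c=cam('wrist','w1');p=cloud(c);print(c['eye'],c['attitude'])
q=p.reshape(-1,3)
for lo,hi in ((.095,.125),(.036,.055)):
    m=q[(q[:,2]>lo)&(q[:,2]<hi)&(abs(q[:,0]-.59)<.06)&(abs(q[:,1]+.196)<.1)]
    if len(m)<8: continue
    r=cv2.minAreaRect((m[:,:2]*1000).astype(np.float32));print(lo,len(m),m.mean(0),r)
E
```

```text
[ 0.59142881 -0.128856    0.43471028] [2.89722044e+00 1.84180707e-02 1.89502319e-03]
0.095 2470 [ 0.59237705 -0.1923162   0.11195039] ((592.7031860351562, -196.08010864257812), (15.624472618103027, 144.62667846679688), 0.4160363972187042)
0.036 421 [ 0.59230873 -0.19690962  0.04416627] ((592.666015625, -197.67434692382812), (34.65851593017578, 34.25572204589844), 0.49131983518600464)
```

View pics/w1.png

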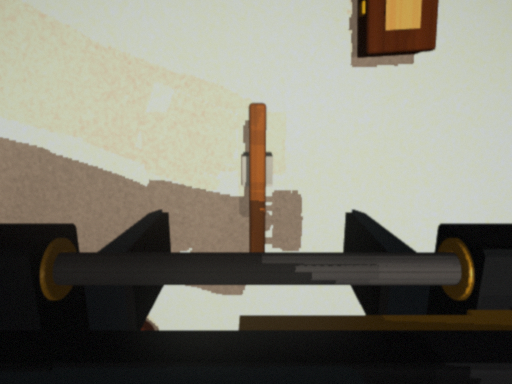

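The wrist view shows the bar centred between the fingers at (257,180). Its centre is at about (0.593, -0.198). I'll go down and grip.

{"method": "move_arm", "body": {
  "rows": [
    [0, [-0.2, 0.13, 2.0], [0, 0, 0.3]],
    [0, [-0.2, 0.13, 5.0], [0, 0, 0.3]],
    [0, [-0.2, 0.13, 8.0], [0, 0, 0.3]],
    [0, [-0.2, 0.13, 11.0], [0, 0, 0.3]],
    [0, [-0.2, 0.13, 13.0], [0, 0, 0.3]]
  ]
}}

```text
t: 2.65
tool_pos: [0.5916, -0.1975, 0.0932]
ee_rot: [-2.221, -2.219, 0.002]
contact_force: [-0.2, 0.5, -0.3]
opening: 0.0911
gripper_force: 0.0
```

{"method": "move_arm", "body": {
  "rows": [
    [0, [0, 0, 1.0], [0, 0, 0]],
    [0, [0, 0, 1.5], [0, 0, 0]],
    [0, [0, 0, 1.5], [0, 0, 0]],
    [0.5, [0, 0, 1.5], [0, 0, 0]],
    [0.8, [0, 0, 1.5], [0, 0, 0]]
  ],
  "force": 40
}}

```text
t: 3.07
tool_pos: [0.5939, -0.1983, 0.0825]
ee_rot: [2.218, 2.222, 0.001]
contact_force: [0.1, -0.3, 0.2]
opening: 0.0809
gripper_force: 0.0
```

{"method": "move_arm", "body": {
  "rows": [
    [1, [0, 0, 0], [0, 0, 0]],
    [1, [0, 0, 0], [0, 0, 0]],
    [1, [0, 0, 0], [0, 0, 0]],
    [1, [0, 0, 0], [0, 0, 0]],
    [1, [0, 0, 0], [0, 0, 0]]
  ],
  "force": 50
}}

```text
t: 3.48
tool_pos: [0.593, -0.198, 0.0812]
ee_rot: [2.219, 2.224, 0.0]
contact_force: [-0.9, -0.5, -0.7]
opening: 0.0472
gripper_force: 0.0
```

{"method": "move_arm", "body": {
  "rows": [
    [1, [0, 0, 0], [0, 0, 0]],
    [1, [0, 0, 0], [0, 0, 0]],
    [1, [0, 0, 0], [0, 0, 0]],
    [1, [0, 0, 0], [0, 0, 0]],
    [1, [0, 0, 0], [0, 0, 0]]
  ]
}}

```text
t: 3.9
tool_pos: [0.5929, -0.198, 0.081]
ee_rot: [-2.219, -2.224, 0.0]
contact_force: [-0.8, 0.8, 0.7]
opening: 0.0138
gripper_force: 0.0
```

{"method": "move_arm", "body": {
  "rows": [
    [1, [0, 0, 0], [0, 0, 0]],
    [1, [0, 0, 0], [0, 0, 0]],
    [1, [0, 0, 0], [0, 0, 0]],
    [1, [0, 0, 0], [0, 0, 0]],
    [1, [0, 0, 0], [0, 0, 0]]
  ]
}}

```text
t: 4.32
tool_pos: [0.593, -0.198, 0.0811]
ee_rot: [2.219, 2.224, 0.0]
contact_force: [0.5, 0.6, 0.1]
opening: 0.0005
gripper_force: 0.0
```

The fingers closed on nothing, so I need to look.

```bash
python3 - <<'E'
from h import *
a=cam('top','top1');b=cam('scene','sc1');c=cam('wrist','w2')
f=lambda c,u0,u1,v0,v1:cv2.resize(c['img'][v0:v1,u0:u1,::-1],(400,300),interpolation=cv2.INTER_CUBIC)
cv2.imwrite('pics/m1.png',np.vstack([np.hstack([f(a,250,370,150,240),f(b,150,270,110,200)]),np.hstack([f(c,0,512,0,384),f(c,180,340,100,220)])]))
for n,c in(('top',a),('sc',b)):
    q=cloud(c).reshape(-1,3);m=q[(q[:,2]>.05)&(abs(q[:,0]-.59)<.12)&(abs(q[:,1]+.196)<.12)];print(n,len(m),np.histogram(m[:,2],bins=np.arange(.05,.5,.03)))
E
```

```text
top 3176 (array([  0,  23,  25,   0,   1,   2,  99,   0,   0,   0,   4,  89, 917,
       199, 436]), array([0.05, 0.08, 0.11, 0.14, 0.17, 0.2 , 0.23, 0.26, 0.29, 0.32, 0.35,
       0.38, 0.41, 0.44, 0.47, 0.5 ]))
sc 9161 (array([  20,  152,  161,   85,   38,  526,  940,  148,  369,   41,  359,
        771, 1712, 1050, 1144]), array([0.05, 0.08, 0.11, 0.14, 0.17, 0.2 , 0.23, 0.26, 0.29, 0.32, 0.35,
       0.38, 0.41, 0.44, 0.47, 0.5 ]))
```

View pics/m1.png

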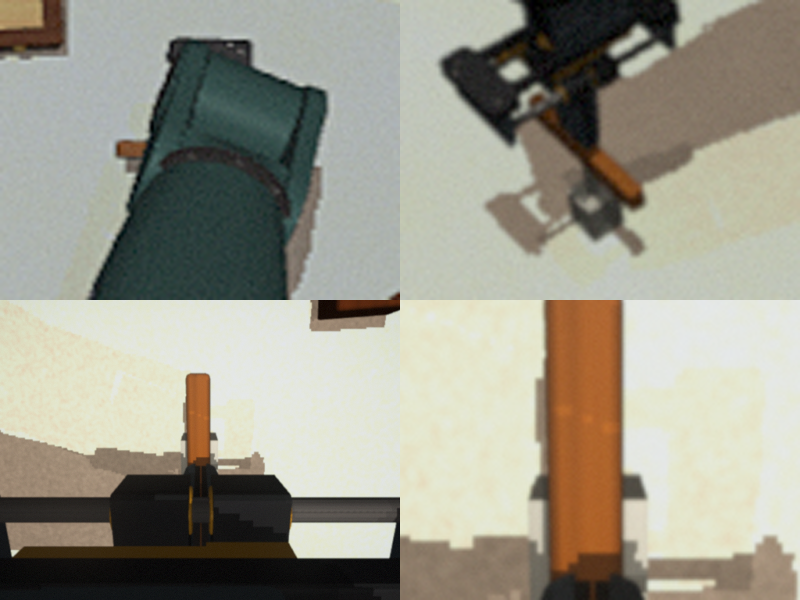

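```bash
python3 - <<'E'
from h import *
print({k:np.round(v,4) for k,v in ctrl.sense().items()})
for f in('w2','sc1'):
    c=load(f);p=cloud(c);q=p.reshape(-1,3);im=c['img'].reshape(-1,3).astype(int)
    red=(im[:,0]>im[:,2]*1.8)&(im[:,0]>60)
    k=(abs(q[:,0]-.59)<.1)&(abs(q[:,1]+.196)<.1)&(q[:,2]<.14)
    m=q[k&red&(q[:,2]>.08)];print(f,len(m),m.mean(0),m.min(0),m.max(0),cv2.minAreaRect((m[:,:2]*1000).astype(np.float32)))
    m=q[k&~red&(q[:,2]>.07)&(im.max(1)<70)]
    if len(m): print('dark',len(m),m.mean(0),m.min(0),m.max(0))
    m=q[k&~red&(q[:,2]>.036)&(q[:,2]<.05)&(abs(q[:,0]-.593)<.03)&(abs(q[:,1]+.198)<.03)];print('sock',len(m),m.mean(0),m.min(0),m.max(0))
a=load('w2')['img'];b=load('sc1')['img']
cv2.imwrite('pics/m2.png',np.hstack([cv2.resize(a[200:350,180:330,::-1],(400,400)),cv2.resize(b[110:190,165:245,::-1],(400,400))]))
E
```

```text
{'t': np.float64(4.4667), 'q': array([-0.3595,  0.3892,  1.9269,  0.    ,  0.8254, -0.3617]), 'qd': array([-0.0003, -0.0006, -0.0006, -0.0016,  0.0015,  0.    ]), 'tau': array([ 3.50000e-03, -7.01546e+01, -3.64141e+01,  4.38000e-02,
        6.15000e-02,  0.00000e+00]), 'tool_pos': array([ 0.593, -0.198,  0.081]), 'ee_rot': array([-2.2191, -2.2238, -0.    ]), 'contact_force': array([-0.7921, -0.821 , -0.0622]), 'moment': array([-0.0445, -0.0182, -0.0267]), 'gripper_force': np.float64(0.0), 'opening': np.float64(0.0009)}
w2 3348 [ 0.59200706 -0.15339847  0.11210876] [ 0.58430755 -0.18608191  0.10840403] [ 0.59995964 -0.12428293  0.11949676] ((591.968994140625, -155.18675231933594), (15.513933181762695, 61.822265625), 0.48780107498168945)
dark 580 [ 0.59361927 -0.18934569  0.12656019] [ 0.58382129 -0.24676695  0.10962926] [ 0.6035591  -0.18045126  0.13996007]
sock 697 [ 0.59276719 -0.19388734  0.04410504] [ 0.57488255 -0.213383    0.03652382] [ 0.60986556 -0.18032745  0.0466698 ]
sc1 122 [ 0.59481075 -0.16387608  0.11075502] [ 0.58570685 -0.26567022  0.09885469] [ 0.60177826 -0.11968219  0.11565372] ((593.818603515625, -192.68878173828125), (15.874381065368652, 145.96932983398438), 0.18326030671596527)
dark 147 [ 0.59982707 -0.18641892  0.11175325] [ 0.58610489 -0.25459589  0.07089413] [ 0.60565352 -0.1185201   0.13948071]
sock 91 [ 0.59927115 -0.19117248  0.0433121 ] [ 0.58159504 -0.21171709  0.03601835] [ 0.61173302 -0.17625421  0.04973631]
```

View pics/m2.png

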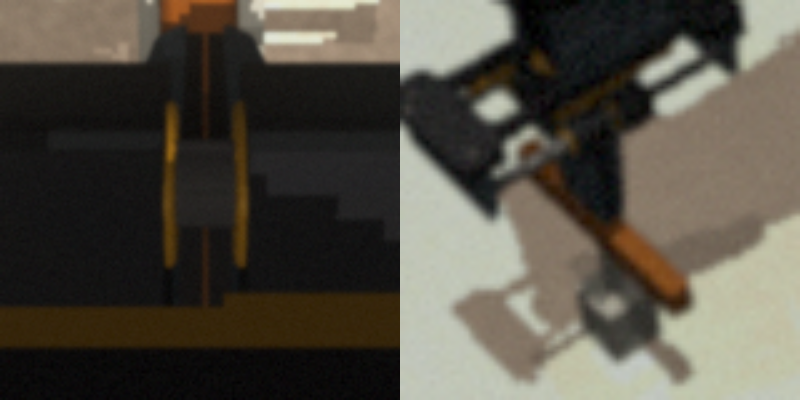

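```bash
python3 - <<'E'
from h import *
p=cloud(load('w2'));np.set_printoptions(precision=3,suppress=True)
for r in (200,206,212,218,225,235,245,260,275,290,305):
    print(r,[tuple(np.round(p[r,u],3)) for u in (238,243,250,257,264,271,276)])
p=cloud(load('sc1'));print('scene')
for r in (135,140,145,150,155,160):
    print(r,[tuple(np.round(p[r,u],3)) for u in range(195,222,4)])
E
```

```text
200 [(np.float64(0.58), np.float64(-0.196), np.float64(0.044)), (np.float64(0.586), np.float64(-0.178), np.float64(0.112)), (np.float64(0.59), np.float64(-0.178), np.float64(0.112)), (np.float64(0.594), np.float64(-0.178), np.float64(0.112)), (np.float64(0.598), np.float64(-0.178), np.float64(0.112)), (np.float64(0.604), np.float64(-0.196), np.float64(0.044)), (np.float64(0.608), np.float64(-0.196), np.float64(0.044))]
206 [(np.float64(0.58), np.float64(-0.201), np.float64(0.045)), (np.float64(0.587), np.float64(-0.181), np.float64(0.113)), (np.float64(0.59), np.float64(-0.181), np.float64(0.113)), (np.float64(0.594), np.float64(-0.182), np.float64(0.111)), (np.float64(0.598), np.float64(-0.182), np.float64(0.112)), (np.float64(0.605), np.float64(-0.201), np.float64(0.043)), (np.float64(0.608), np.float64(-0.201), np.float64(0.044))]
212 [(np.float64(0.58), np.float64(-0.205), np.float64(0.045)), (np.float64(0.587), np.float64(-0.181), np.float64(0.125)), (np.float64(0.59), np.float64(-0.182), np.float64(0.121)), (np.float64(0.594), np.float64(-0.185), np.float64(0.113)), (np.float64
[... 5396 characters left out ...]
, np.float64(-0.193), np.float64(0.108)), (np.float64(0.595), np.float64(-0.182), np.float64(0.112)), (np.float64(0.538), np.float64(-0.26), np.float64(-0.001)), (np.float64(0.529), np.float64(-0.251), np.float64(0.0)), (np.float64(0.519), np.float64(-0.242), np.float64(0.0))]
160 [(np.float64(0.59), np.float64(-0.276), np.float64(0.001)), (np.float64(0.58), np.float64(-0.267), np.float64(0.002)), (np.float64(0.569), np.float64(-0.261), np.float64(-0.002)), (np.float64(0.601), np.float64(-0.175), np.float64(0.101)), (np.float64(0.597), np.float64(-0.16), np.float64(0.112)), (np.float64(0.588), np.float64(-0.154), np.float64(0.11)), (np.float64(0.531), np.float64(-0.227), np.float64(-0.001))]
```

The shut fingers sit just above the bar, with their tips at z ≈ 0.116 although the TCP reads 0.081. The real tips are therefore about 35 mm higher than reported. I'll reopen, go down by that much more, and grip.

{"method": "move_arm", "body": {
  "rows": [
    [0.4, [0, 0, 0], [0, 0, 0]],
    [0.4, [0, 0, 0], [0, 0, 0]],
    [0.4, [0, 0, 0], [0, 0, 0]],
    [0.4, [0, 0, 0], [0, 0, 0]],
    [0.4, [0, 0, 0], [0, 0, 0]]
  ]
}}

```text
t: 4.88
tool_pos: [0.5929, -0.198, 0.081]
ee_rot: [-2.219, -2.224, 0.0]
contact_force: [0.7, -0.4, 0.6]
opening: 0.0309
gripper_force: 0.0
```

{"method": "move_arm", "body": {
  "rows": [
    [0.4, [0, 0, 0], [0, 0, 0]],
    [0.4, [0, 0, 0], [0, 0, 0]],
    [0.4, [0, 0, 1.0], [0, 0, 0]],
    [0.4, [0, 0, 2.0], [0, 0, 0]],
    [0.4, [0, 0, 2.5], [0, 0, 0]]
  ]
}}

```text
t: 5.3
tool_pos: [0.5921, -0.1977, 0.0541]
ee_rot: [-2.218, -2.223, 0.001]
contact_force: [0.1, -0.6, -0.4]
opening: 0.0546
gripper_force: 0.0
```

{"method": "move_arm", "body": {
  "rows": [
    [0.4, [0, 0, 0.5], [0, 0, 0]],
    [0.4, [0, 0, 1.0], [0, 0, 0]],
    [0.4, [0, 0, 1.0], [0, 0, 0]],
    [1, [0, 0, 1.0], [0, 0, 0]],
    [1, [0, 0, 1.0], [0, 0, 0]]
  ]
}}

```text
t: 5.72
tool_pos: [0.5931, -0.198, 0.0462]
ee_rot: [2.219, 2.224, 0.0]
contact_force: [1.3, 0.2, 0.3]
opening: 0.0445
gripper_force: 0.0
```

{"method": "move_arm", "body": {
  "rows": [
    [1, [0, 0, 0], [0, 0, 0]],
    [1, [0, 0, 0], [0, 0, 0]],
    [1, [0, 0, 0], [0, 0, 0]],
    [1, [0, 0, 0], [0, 0, 0]],
    [1, [0, 0, 0], [0, 0, 0]]
  ]
}}

```text
t: 6.13
tool_pos: [0.5929, -0.198, 0.0461]
ee_rot: [2.219, 2.224, -0.0]
contact_force: [-0.1, -0.5, 1.7]
opening: 0.0164
gripper_force: 50.0
```

Gripped: the opening is 16.4 mm, which matches the bar. I'll lift it and carry it to a viewing spot just short of the stand.

{"method": "move_arm", "body": {
  "rows": [
    [1, [0, 0, -2.0], [0, 0, 0]],
    [1, [0, 0, -5.0], [0, 0, 0]],
    [1, [0, 0, -8.0], [0, 0, 0]],
    [1, [0, 0, -11.0], [0, 0, 0]],
    [1, [0, 0, -14.0], [0, 0, 0]]
  ]
}}

```text
t: 6.55
tool_pos: [0.5924, -0.1978, 0.1871]
ee_rot: [-2.219, -2.223, 0.001]
contact_force: [0.7, -0.5, -3.4]
opening: 0.0156
gripper_force: 50.0
```

{"method": "move_arm", "body": {
  "rows": [
    [1, [2.8, -0.6, 0], [0, 0, 0]],
    [1, [5.6, -1.2, 0], [0, 0, 0]],
    [1, [8.4, -1.8, 0], [0, 0, 0]],
    [1, [11.2, -2.4, 0], [0, 0, 0]],
    [1, [14.0, -3.0, 0], [0, 0, 0]]
  ]
}}

```text
t: 6.97
tool_pos: [0.5618, -0.0568, 0.1858]
ee_rot: [-2.219, -2.223, 0.0]
contact_force: [-0.2, -0.1, -3.5]
opening: 0.0157
gripper_force: 50.0
```

{"method": "move_arm", "body": {
  "rows": [
    [1, [2.8, -0.6, 0], [0, 0, 0]],
    [1, [5.6, -1.2, 0], [0, 0, 0]],
    [1, [8.4, -1.8, 0], [0, 0, 0]],
    [1, [11.2, -2.4, 0], [0, 0, 0]],
    [1, [14.0, -3.0, 0], [0, 0, 0]]
  ]
}}

```text
t: 7.38
tool_pos: [0.5315, 0.0831, 0.1858]
ee_rot: [-2.219, -2.223, 0.001]
contact_force: [-0.2, -0.0, -3.7]
opening: 0.0162
gripper_force: 50.0
```

{"method": "move_arm", "body": {
  "rows": [
    [1, [0, 0, 0], [0, 0, 0]],
    [1, [0, 0, 0], [0, 0, 0]]
  ]
}}

```text
t: 7.55
tool_pos: [0.5318, 0.0829, 0.1858]
ee_rot: [-2.216, -2.226, 0.001]
contact_force: [-0.2, 0.4, -4.2]
opening: 0.0156
gripper_force: 50.0
```

```bash
python3 - <<'E'
from h import *
c=cam('wrist','w3');p=cloud(c);q=p.reshape(-1,3)
s=ctrl.sense();print(s['tool_pos'],s['ee_rot'],s['opening'],s['contact_force'])
for lo,hi in ((.093,.106),(.099,.104),(.07,.081),(.017,.027),(.13,.3)):
    k=(q[:,2]>lo)&(q[:,2]<hi)&((lo>.12)|(abs(q[:,0]-.49)<.11)&(abs(q[:,1]-.19)<.12))
    m=q[k]
    if len(m)<8: continue
    r=cv2.minAreaRect((m[:,:2]*1000).astype(np.float32));print(lo,hi,len(m),m.mean(0),r)
E
```

```text
[0.53209164 0.08205859 0.18583763] [-2.21765498e+00 -2.22509618e+00  5.90349704e-04] 0.015731921052878836 [ 0.74312327 -0.50846663 -3.40061272]
0.093 0.106 549 [0.4910877  0.19035745 0.10058829] ((490.4642333984375, 190.90602111816406), (18.017154693603516, 18.25067138671875), 64.0461654663086)
0.099 0.104 414 [0.49069206 0.19057364 0.10156735] ((490.46612548828125, 190.72169494628906), (17.096132278442383, 16.765323638916016), 62.41848373413086)
0.07 0.081 4416 [0.49091504 0.19117442 0.07623571] ((490.66845703125, 190.77084350585938), (66.63005828857422, 67.01532745361328), 46.47145080566406)
0.017 0.027 6632 [0.4849125  0.18974796 0.02207914] ((490.65240478515625, 190.365478515625), (90.18377685546875, 168.86517333984375), 24.202621459960938)
0.13 0.3 10414 [0.53243548 0.1084163  0.25157378] ((532.4673461914062, 106.5057373046875), (36.26538848876953, 101.72242736816406), 0.9764871001243591)
```

View pics/w3.png

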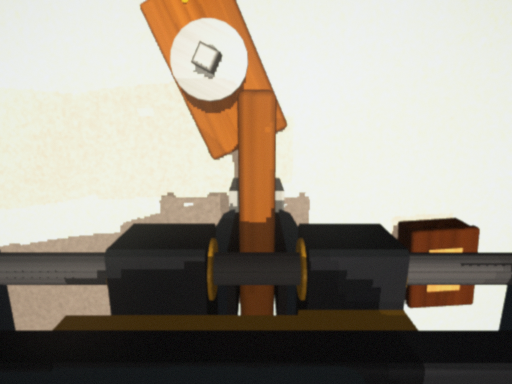

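The wrist view shows the stub at (207,57) and the held bar at column 257. Next I'll refine the stub's angle and find where the bar sits in the grip.

```bash
python3 - <<'E'
from h import *
c=load('w3');p=cloud(c);q=p.reshape(-1,3)
for lo in (.085,.09,.095,.098):
    m=q[(q[:,2]>lo)&(q[:,2]<.108)&(np.hypot(q[:,0]-.4906,q[:,1]-.1907)<.016)]
    for ctr in (m[:,:2].mean(0),(.4906,.1907)):
        z=(m[:,0]-ctr[0])+1j*(m[:,1]-ctr[1]); a=np.degrees(np.angle(-(z**4).sum()))/4
        print(lo,len(m),ctr,'face angle mod90',a%90)
im=c['img'].reshape(-1,3).astype(int)
red=(im[:,0]>im[:,2]*1.8)&(im[:,0]>60)
m=q[red&(q[:,2]>.16)&(q[:,2]<.26)&(abs(q[:,0]-.532)<.02)]
print('bar',np.median(m[:,2]),m.min(0),m.max(0),cv2.minAreaRect((m[:,:2]*1000).astype(np.float32)))
for lo,hi in((.12,.15),(.15,.17),(.17,.195),(.195,.215)):
    m=q[~red&(q[:,2]>lo)&(q[:,2]<hi)&(abs(q[:,0]-.532)<.03)];
    if len(m): print(lo,len(m),m.mean(0),m.min(0),m.max(0))
cv2.imwrite('pics/stub.png',np.hstack([cv2.resize(c['img'][30:85,180:235,::-1],(400,400),interpolation=cv2.INTER_CUBIC),cv2.resize(c['img'][170:220,220:290,::-1],(400,400))]))
E
```

```text
0.085 607 [0.49155712 0.19031034] face angle mod90 62.75674265788552
0.085 607 (0.4906, 0.1907) face angle mod90 63.53830450316795
0.09 572 [0.4913291  0.19030613] face angle mod90 63.21401762275002
0.09 572 (0.4906, 0.1907) face angle mod90 63.37956151051095
0.095 541 [0.49100605 0.19038914] face angle mod90 63.835514049187225
0.095 541 (0.4906, 0.1907) face angle mod90 63.78008021203566
0.098 475 [0.49083215 0.19054028] face angle mod90 63.52061798982781
0.098 475 (0.4906, 0.1907) face angle mod90 63.51875132440457
bar 0.2519008353631659 [0.5242688  0.05551582 0.16920507] [0.5448677  0.1573399  0.25415431] ((534.6697387695312, 106.46994018554688), (20.289907455444336, 101.74232482910156), 0.49813878536224365)
0.12 18 [0.53057197 0.10006715 0.1455525 ] [0.51514719 0.09975307 0.14238168] [0.54919552 0.1002675  0.14843788]
0.15 78 [0.53188401 0.10009212 0.16032758] [0.51483311 0.09970491 0.15017771] [0.54970701 0.10053317 0.16968841]
0.17 455 [0.53180366 0.09487252 0.18287948] [0.51486409 0.08582324 0.17006949] [0.54970491 0.10045389 0.18615451]
```

View pics/stub.png

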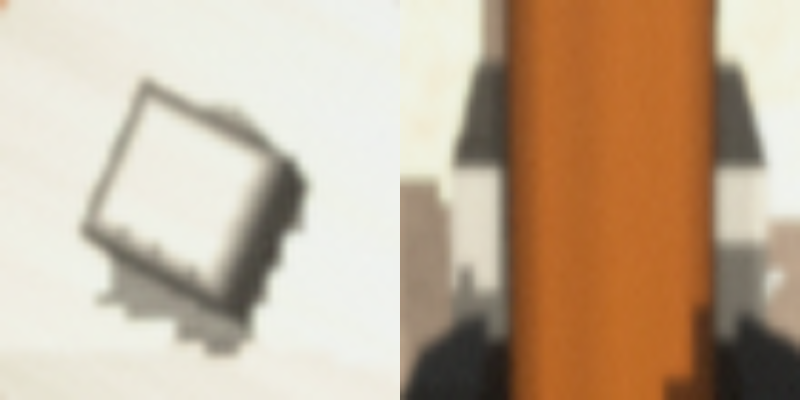

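The crop shows the ball bulge on the stub's upper-right face, toward world 64°, so the stub joint reads about +40°. I'll fit the bar with its crossbar at 64°, then turn it +50°. First I move above the stub and turn the bar by −26°.

{"method": "move_arm", "body": {
  "rows": [
    [1, [2.2, -0.85, 0], [0, 0, 0]],
    [1, [5.2, -1.95, 0], [0, 0, 0]],
    [1, [8.2, -3.1, 0], [0, 0, 0]],
    [1, [10.0, -3.8, 0], [0, 0, 0]],
    [1, [10.9, -4.15, 0], [0, 0, 0]]
  ]
}}

```text
t: 8.02
tool_pos: [0.4901, 0.1916, 0.1859]
ee_rot: [-2.219, -2.224, 0.0]
contact_force: [0.6, 0.6, -3.0]
opening: 0.0161
gripper_force: 50.0
```

{"method": "move_arm", "body": {
  "rows": [
    [1, [0, 0, 0], [0, 0, 6]],
    [1, [0, 0, 0], [0, 0, 12]],
    [1, [0, 0, 0], [0, 0, 18]],
    [1, [0, 0, 0], [0, 0, 24]],
    [1, [0, 0, 0], [0, 0, 26.2]]
  ]
}}

```text
t: 8.43
tool_pos: [0.4911, 0.1897, 0.1859]
ee_rot: [2.671, 1.653, -0.0]
contact_force: [-0.0, 0.1, -3.9]
opening: 0.0158
gripper_force: 50.0
```

{"method": "move_arm", "body": {
  "rows": [
    [1, [0, 0, 0.5], [0, 0, 0]],
    [1, [0, 0, 1.0], [0, 0, 0]],
    [1, [0, 0, 1.5], [0, 0, 0]],
    [1, [0, 0, 2.0], [0, 0, 0]],
    [1, [0, 0, 2.0], [0, 0, 0]]
  ]
}}

```text
t: 8.85
tool_pos: [0.49, 0.1904, 0.1646]
ee_rot: [-2.665, -1.664, 0.003]
contact_force: [-0.8, 0.3, -4.4]
opening: 0.0156
gripper_force: 50.0
```

```bash
python3 - <<'E'
from h import *
b=cam('scene','sc2');c=cam('wrist','w4')
for _ in range(4):
    pass
s=ctrl.sense();print(s['tool_pos'],R.from_rotvec(s['ee_rot']).as_matrix()[:,0],s['contact_force'],s['moment'],s['opening'])
for n,c in(('sc',b),('w',c)):
    q=cloud(c).reshape(-1,3);im=c['img'].reshape(-1,3).astype(int);red=(im[:,0]>im[:,2]*1.8)&(im[:,0]>60)
    k=(np.hypot(q[:,0]-.49,q[:,1]-.19)<.1)
    m=q[k&red&(q[:,2]>.2)&(q[:,2]<.24)];print(n,len(m),m.mean(0),cv2.minAreaRect((m[:,:2]*1000).astype(np.float32)))
cv2.imwrite('pics/m3.png',cv2.resize(b['img'][170:280,275:385,::-1],(550,550),interpolation=cv2.INTER_CUBIC))
E
```

```text
[0.49053194 0.19070286 0.16569212] [ 4.39216123e-01  8.98381312e-01 -4.64590555e-04] [ 0.24639866  0.97672482 -3.22458782] [-0.0399262  -0.0823086   0.00093187] 0.015313576654097471
sc 183 [0.51275668 0.2319509  0.22945073] ((510.5918884277344, 229.25979614257812), (69.4119644165039, 19.995975494384766), 55.61808776855469)
w 6760 [0.50598842 0.22027778 0.23115208] ((506.19256591796875, 209.30760192871094), (101.26483154296875, 26.097972869873047), 64.24449157714844)
```

View pics/m3.png

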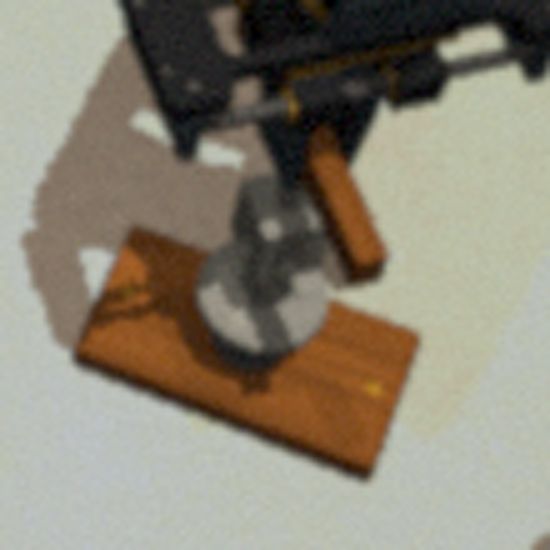

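Over the stub and aligned, with the mouth at about z = 0.120. I'll go down gently.

{"method": "move_arm", "body": {
  "rows": [
    [1, [0, 0, 0.4], [0, 0, 0]],
    [1, [0, 0, 0.8], [0, 0, 0]],
    [1, [0, 0, 1.2], [0, 0, 0]],
    [1, [0, 0, 1.6], [0, 0, 0]],
    [1, [0, 0, 2.0], [0, 0, 0]]
  ]
}}

```text
t: 9.37
tool_pos: [0.4905, 0.1908, 0.1455]
ee_rot: [-2.665, -1.663, 0.0]
contact_force: [0.7, -0.0, -2.6]
opening: 0.0159
gripper_force: 50.0
```

{"method": "move_arm", "body": {
  "rows": [
    [1, [0, 0, 0.2], [0, 0, 0]],
    [1, [0, 0, 0.4], [0, 0, 0]],
    [1, [0, 0, 0.6], [0, 0, 0]],
    [1, [0, 0, 0.8], [0, 0, 0]],
    [1, [0, 0, 0.8], [0, 0, 0]]
  ]
}}

```text
t: 9.78
tool_pos: [0.4904, 0.1908, 0.1377]
ee_rot: [-2.665, -1.663, 0.001]
contact_force: [-1.0, 0.9, -3.7]
opening: 0.0156
gripper_force: 50.0
```

{"method": "move_arm", "body": {
  "rows": [
    [1, [0, 0, 0.2], [0, 0, 0]],
    [1, [0, 0, 0.4], [0, 0, 0]],
    [1, [0, 0, 0.6], [0, 0, 0]],
    [1, [0, 0, 0.8], [0, 0, 0]],
    [1, [0, 0, 1.0], [0, 0, 0]]
  ]
}}

```text
t: 10.2
tool_pos: [0.4909, 0.191, 0.1281]
ee_rot: [-2.665, -1.663, -0.001]
contact_force: [-2.3, 3.2, 4.1]
opening: 0.0156
gripper_force: 50.0
```

{"method": "move_arm", "body": {
  "rows": [
    [1, [0, 0, 0.2], [0, 0, 0]],
    [1, [0, 0, 0.4], [0, 0, 0]],
    [1, [0, 0, 0.4], [0, 0, 0]]
  ]
}}

```text
t: 10.45
tool_pos: [0.4908, 0.1909, 0.1239]
ee_rot: [-2.665, -1.663, -0.001]
contact_force: [-2.2, 3.0, 3.6]
opening: 0.0161
gripper_force: 50.0
```

{"method": "move_arm", "body": {
  "rows": [
    [1, [0, 0, 0.2], [0, 0, 0]],
    [1, [0, 0, 0.4], [0, 0, 0]],
    [1, [0, 0, 0.4], [0, 0, 0]]
  ]
}}

```text
t: 10.7
tool_pos: [0.4908, 0.1909, 0.12]
ee_rot: [-2.665, -1.663, -0.001]
contact_force: [-1.6, 3.1, 4.8]
opening: 0.0159
gripper_force: 50.0
```

{"method": "move_arm", "body": {
  "rows": [
    [1, [0, 0, 0.2], [0, 0, 0]],
    [1, [0, 0, 0.4], [0, 0, 0]],
    [1, [0, 0, 0.4], [0, 0, 0]]
  ]
}}

```text
t: 10.95
tool_pos: [0.4909, 0.191, 0.1161]
ee_rot: [-2.665, -1.663, -0.001]
contact_force: [-2.0, 3.7, 6.1]
opening: 0.0154
gripper_force: 50.0
```

{"method": "move_arm", "body": {
  "rows": [
    [1, [0, 0, 0.2], [0, 0, 0]],
    [1, [0, 0, 0.4], [0, 0, 0]],
    [1, [0, 0, 0.4], [0, 0, 0]]
  ]
}}

```text
t: 11.2
tool_pos: [0.4909, 0.191, 0.1122]
ee_rot: [2.665, 1.663, 0.001]
contact_force: [-1.9, 3.0, 7.9]
opening: 0.0159
gripper_force: 50.0
```

{"method": "move_arm", "body": {
  "rows": [
    [1, [0, 0, 0.2], [0, 0, 0]],
    [1, [0, 0, 0.4], [0, 0, 0]],
    [1, [0, 0, 0.4], [0, 0, 0]]
  ]
}}

```text
t: 11.45
tool_pos: [0.4909, 0.191, 0.1082]
ee_rot: [-2.665, -1.663, -0.001]
contact_force: [-2.6, 3.5, 8.2]
opening: 0.0159
gripper_force: 50.0
```

{"method": "move_arm", "body": {
  "rows": [
    [1, [0, 0, 0.2], [0, 0, 0]],
    [1, [0, 0, 0.3], [0, 0, 0]],
    [1, [0, 0, 0.3], [0, 0, 0]]
  ]
}}

```text
t: 11.7
tool_pos: [0.491, 0.191, 0.1053]
ee_rot: [-2.665, -1.663, -0.001]
contact_force: [-3.4, 2.3, 9.5]
opening: 0.0157
gripper_force: 50.0
```

```bash
python3 - <<'E'
from h import *
b=cam('scene','sc3')
s=ctrl.sense();print(s['tool_pos'],s['contact_force'],s['moment'],s['opening'])
q=cloud(b).reshape(-1,3);im=b['img'].reshape(-1,3).astype(int)
grey=(im.max(1)-im.min(1)<40)&(im.mean(1)>60)
m=q[grey&(np.hypot(q[:,0]-.494,q[:,1]-.194)<.036)&(q[:,2]>.028)&(q[:,2]<.12)]
print(np.histogram(m[:,2],bins=np.arange(.028,.125,.004)))
E
```

```text
[0.49100534 0.19100354 0.10540562] [-3.06463394  2.56174455  9.03044182] [ 0.81883311  0.87271019 -0.0291711 ] 0.015957568552025698
(array([  0,   0,   0,   1,  17, 178,  22,   5,  14,  11,   4,   2,   4,
         1,   1,   2,   2,   5,  85,  11,   0,   0,   0,   0]), array([0.028, 0.032, 0.036, 0.04 , 0.044, 0.048, 0.052, 0.056, 0.06 ,
       0.064, 0.068, 0.072, 0.076, 0.08 , 0.084, 0.088, 0.092, 0.096,
       0.1  , 0.104, 0.108, 0.112, 0.116, 0.12 , 0.124]))
```

{"method": "move_arm", "body": {
  "rows": [
    [1, [0, 0, 0.15], [0, 0, 0]],
    [1, [0, 0, 0.3], [0, 0, 0]],
    [1, [0, 0, 0.3], [0, 0, 0]]
  ]
}}

```text
t: 12.0
tool_pos: [0.4906, 0.1908, 0.1019]
ee_rot: [2.665, 1.663, -0.0]
contact_force: [-2.7, 1.5, 6.8]
opening: 0.0158
gripper_force: 50.0
```

{"method": "move_arm", "body": {
  "rows": [
    [1, [0, 0, 0.15], [0, 0, 0]],
    [1, [0, 0, 0.3], [0, 0, 0]],
    [1, [0, 0, 0.3], [0, 0, 0]]
  ]
}}

```text
t: 12.25
tool_pos: [0.4907, 0.1908, 0.0991]
ee_rot: [2.665, 1.663, -0.0]
contact_force: [-4.1, 2.8, 7.8]
opening: 0.0158
gripper_force: 50.0
```

```bash
cat > chk.py <<'E'
from h import *
import sys
b=cam('scene',sys.argv[1])
s=ctrl.sense();print(s['tool_pos'],s['contact_force'],s['moment'],s['opening'])
q=cloud(b).reshape(-1,3);im=b['img'].reshape(-1,3).astype(int)
grey=(im.max(1)-im.min(1)<40)&(im.mean(1)>60)
k=grey&(np.hypot(q[:,0]-.494,q[:,1]-.194)<.036)
z=q[k,2];h,e=np.histogram(z,bins=np.arange(.026,.14,.002))
for i in np.argsort(-h)[:5]: print(round(e[i],3),h[i],end='; ')
E
python3 chk.py sc4
```

```text
[0.49072756 0.19077843 0.09922724] [-3.43762531  1.73388831  9.01537146] [ 0.36506785  0.90637562 -0.03242172] 0.01580005421072495
0.052 80; 0.05 58; 0.054 39; 0.096 37; 0.094 35;
```

The push force dropped from 9.5 to 6.8 N. The socket top (0.095) is now 43–44 mm above the disc (0.052), so it has snapped home. I'll let the pillar rise nearly all the way, then turn +50°.

{"method": "move_arm", "body": {
  "rows": [
    [1, [0, 0, -0.4], [0, 0, 0]],
    [1, [0, 0, -0.8], [0, 0, 0]],
    [1, [0, 0, -1.2], [0, 0, 0]],
    [1, [0, 0, -1.6], [0, 0, 0]],
    [1, [0, 0, -1.9], [0, 0, 0]]
  ]
}}

```text
t: 12.72
tool_pos: [0.4905, 0.1907, 0.1184]
ee_rot: [2.665, 1.663, -0.0]
contact_force: [-2.2, 1.8, -0.4]
opening: 0.0159
gripper_force: 50.0
```

```bash
python3 chk.py sc5
```

```text
[0.49071561 0.19084369 0.11882757] [-3.70362986  1.33966643  2.68999509] [0.30101831 0.90897803 0.03735039] 0.015953434214324436
0.07 86; 0.072 64; 0.114 47; 0.116 39; 0.068 31;
```

{"method": "move_arm", "body": {
  "rows": [
    [1, [0, 0, 0], [0, 0, -4]],
    [1, [0, 0, 0], [0, 0, -9]],
    [1, [0, 0, 0], [0, 0, -14]],
    [1, [0, 0, 0], [0, 0, -19]],
    [1, [0, 0, 0], [0, 0, -24]]
  ]
}}

```text
t: 13.18
tool_pos: [0.4907, 0.1909, 0.1181]
ee_rot: [-2.257, -2.185, -0.001]
contact_force: [-2.0, 2.4, 1.1]
opening: 0.0156
gripper_force: 50.0
```

{"method": "move_arm", "body": {
  "rows": [
    [1, [0, 0, 0], [0, 0, -5]],
    [1, [0, 0, 0], [0, 0, -10]],
    [1, [0, 0, 0], [0, 0, -15]],
    [1, [0, 0, 0], [0, 0, -20]],
    [1, [0, 0, 0], [0, 0, -25]]
  ]
}}

```text
t: 13.6
tool_pos: [0.4906, 0.1909, 0.1181]
ee_rot: [-1.73, -2.622, -0.0]
contact_force: [-2.7, 3.0, 1.7]
opening: 0.0155
gripper_force: 50.0
```

{"method": "move_arm", "body": {
  "rows": [
    [1, [0, 0, 0], [0, 0, -1.2]],
    [1, [0, 0, 0], [0, 0, -1.2]],
    [1, [0, 0, 0], [0, 0, -1.2]]
  ]
}}

```text
t: 13.85
tool_pos: [0.4906, 0.1909, 0.118]
ee_rot: [-1.712, -2.634, -0.0]
contact_force: [-2.1, 2.7, 2.1]
opening: 0.0158
gripper_force: 50.0
```

```bash
python3 chk.py sc6; python3 - <<'E'
from h import *
c=cam('wrist','w6');s=ctrl.sense();x=R.from_rotvec(s['ee_rot']).as_matrix()[:,0];print('yaw',np.degrees(np.arctan2(x[1],x[0])))
q=cloud(c).reshape(-1,3);im=c['img'].reshape(-1,3).astype(int);red=(im[:,0]>im[:,2]*1.6)&(im[:,0]>50)
k=(np.hypot(q[:,0]-.49,q[:,1]-.19)<.12)
for lo,hi in((.178,.194),(.017,.027)):
    m=q[k&red&(q[:,2]>lo)&(q[:,2]<hi)];d=m[:,:2]-m[:,:2].mean(0)
    print(len(m),m[:,2].mean(),cv2.minAreaRect((m[:,:2]*1000).astype(np.float32)),np.degrees(np.arctan2(*np.linalg.svd(d,full_matrices=False)[2][0][::-1])))
E
```

```text
[0.49065623 0.19086039 0.11806684] [-1.98147466  2.73436182  1.72673239] [0.91117056 0.38461874 0.02569293] 0.015769842013627838
0.07 101; 0.072 82; 0.068 27; 0.114 23; 0.116 20; yaw 114.01444839719987
6962 0.18413311737725593 ((480.5047302246094, 211.58090209960938), (35.73383331298828, 102.02999114990234), 34.44302749633789) -65.93372866726381
5740 0.022148903938421498 ((480.550048828125, 211.52325439453125), (89.02013397216797, 123.29525756835938), 24.01327133178711) -155.70716151130205
```

Gripper and bar are at 114.0°, and the plinth's length is at 114.1°. I'll unload, let go and rise.

{"method": "move_arm", "body": {
  "rows": [
    [1, [0, 0, -0.2], [0, 0, 0]],
    [1, [0, 0, -0.4], [0, 0, 0]],
    [0.4, [0, 0, -0.4], [0, 0, 0]],
    [0.4, [0, 0, -0.4], [0, 0, 0]],
    [0.4, [0, 0, -0.4], [0, 0, 0]]
  ]
}}

```text
t: 14.37
tool_pos: [0.4908, 0.1906, 0.1221]
ee_rot: [1.708, 2.636, -0.0]
contact_force: [0.2, -0.2, 0.3]
opening: 0.0328
gripper_force: 0.0
```

{"method": "move_arm", "body": {
  "rows": [
    [0.4, [0, 0, 0], [0, 0, 0]],
    [0.4, [0, 0, 0], [0, 0, 0]],
    [0.4, [0, 0, 0], [0, 0, 0]],
    [0.4, [0, 0, 0], [0, 0, 0]],
    [0.4, [0, 0, 0], [0, 0, 0]]
  ]
}}

```text
t: 14.78
tool_pos: [0.4906, 0.1908, 0.122]
ee_rot: [1.708, 2.637, -0.0]
contact_force: [-0.9, -0.1, -0.4]
opening: 0.0548
gripper_force: 0.0
```

{"method": "move_arm", "body": {
  "rows": [
    [0.4, [0, 0, -2], [0, 0, 0]],
    [0.4, [0, 0, -5], [0, 0, 0]],
    [0.4, [0, 0, -8], [0, 0, 0]],
    [0.4, [0, 0, -11], [0, 0, 0]],
    [0.4, [0, 0, -12], [0, 0, 0]]
  ]
}}

```text
t: 15.2
tool_pos: [0.4923, 0.1914, 0.2463]
ee_rot: [1.706, 2.634, 0.006]
contact_force: [0.7, 0.6, 0.8]
opening: 0.0546
gripper_force: 0.0
```

```bash
python3 chk.py sc7; python3 - <<'E'
from h import *
c=cam('wrist','w7')
q=cloud(c).reshape(-1,3);im=c['img'].reshape(-1,3).astype(int);red=(im[:,0]>im[:,2]*1.6)&(im[:,0]>50)
k=(np.hypot(q[:,0]-.49,q[:,1]-.19)<.12)
for lo,hi in((.182,.194),(.017,.027)):
    m=q[k&red&(q[:,2]>lo)&(q[:,2]<hi)]
    print(len(m),np.median(m[:,2]),cv2.minAreaRect((m[:,:2]*1000).astype(np.float32)))
b=load('sc7')['img'];cv2.imwrite('pics/m4.png',np.hstack([cv2.resize(c['img'][:,:,::-1],(400,300)),cv2.resize(b[170:290,265:385,::-1],(300,300),interpolation=cv2.INTER_CUBIC)]))
E
```

```text
[0.4924968  0.19145933 0.24636467] [0.83090944 0.45210086 2.39494814] [ 0.0682684  -0.13564859 -0.04748203] 0.05423482530098331
0.074 110; 0.076 77; 0.118 69; 0.12 51; 0.072 39; 3006 0.18808049920707176 ((485.47528076171875, 202.35430908203125), (15.867738723754883, 123.42373657226562), 24.37827491760254)
4910 0.022182965074973998 ((489.9695129394531, 190.42495727539062), (89.1917495727539, 167.519775390625), 24.12104034423828)
```

View pics/m4.png

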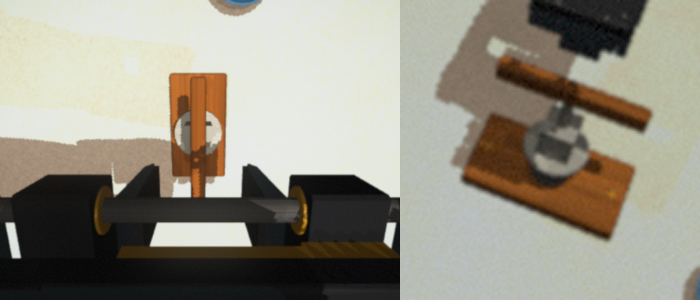

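The bar is home: its top is at z = 0.188, which is 0.076 + 0.112. It lies within 0.3° of the plinth's length, and the gripper is clear. I'm handing the job in.

```bash
python3 -c "
from cell import ctrl
print(ctrl.close_job())"
```

```text
the job is handed in; nothing more can be done
None
```

I handed the job in with the T-bar clicked fully home on the stub, its crossbar within about 0.3° of the plinth's length and the gripper clear; the hand-in returned no verdict.

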